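Set the batch wheel and stamp the carton

TASK

Roll the rubber-rimmed number wheel of the batch stamp with a fingertip until 7 stands squarely in its little window, and let go of it. Then push the stamp's black plunger down firmly but gently on the carton below it, keep it pressed for a moment and let it come up again. Never lean hard on the wheel or crush the carton, stamp no other number, and leave the carton and the things beside the stamp where they are.

Things in the scene. Friction and masses are not known exactly. Their poses are not given: they have to be found in the camera images.
- press: the batch stamp, a grey bench device 130 (x) by 205 (y) mm, fixed to the worktop. Origin: on its underside below the wheel's axle; x points away from the operator, y left, z up. The wheel (axle along y at x = 0) stands in a grey head at the left, the plunger at the right. The head is height-adjustable: wheel and window may stand up to 20 mm higher or lower; this is not measured
- rim_foot (a point): point on the worktop straight below the crown of the wheel's ribbed black rubber rim (44 mm radius, 30 mm wide, y = +20 to +50 mm of the press). The unpressed crown is 110 to 130 mm above this point (height not measured: feel for it) and stands 8 mm above the hood beside it. It is turned only by a fingertip's friction on the rim
- hood_foot (a point): point on the worktop straight below the window, at x = -22, y = -12 mm of the press. Window: 16 mm square opening in the hood, tilted 40 degrees from level toward the operator, a white index mark on either side. Behind it runs the number band, white figures 0 to 9, 12.5 mm high, on black
- wheel (a joint): angle of the number wheel, rad: figure n is centred in the window at 0.628 n (7 at 4.398; square within 0.15); stops at -0.2 and 5.85; stays where left. Pushing the crown to +x of the press makes it grow, 1 rad for 44 mm. Bearing drag 4.3 N at the rim. Its axle is sprung: yields at about 2 N, then 1 mm per 4 N, for 7 mm. Under about 6 N of load the fingertip slips; over 15 N is leaning too hard
- stamp_top (a point): centre of the top of the black plunger cap (36 mm across), at x = 0, y = -85 mm of the press, 147 mm above the worktop when up. It slides straight down on a light return spring (1 to 4 N); after about 8 mm its foot meets the carton, on a cushion that gives 1 mm per 3 N, for 9 mm. A good stamp is 6 to 20 N on the carton (some 9 to 23 N on the cap); over 22 N on the carton crushes it
- stamp (a joint): travel of the plunger, m: 0 up, grows downward to 0.020
- carton_center (a point): centre of the small white carton, 39 x 59 x 31 mm, that lies on the bed under the plunger
- tumbler_center (a point): centre of a drinking glass, 77 mm across and 89 mm high, standing left of the stamp
- peg: wooden clothes peg, 15 x 72 x 12 mm, lying left of the stamp; origin under its middle
- light: tea light, 38 mm across and 15 mm high, left of the stamp; origin under its middle

How it is judged:
By the outcome, as a careful person would: the job done as asked, in the order asked, and still so for the second after the job is handed in, with the robot touching nothing.
It also fails if it takes over 67 s, if anything falls off the work surface, if the arm or the gripper's body presses on something with over 40 N, if the wrist force passes 120 N, or if a joint passes its speed limit or range.

ROBOT

A 7-joint arm with a two-finger parallel gripper is mounted at the origin on a cart in front of the work surface, level with it; the furniture and walls round the work are solid. World frame = base frame: x ahead of the robot, y to its left, z up, the work surface at z = 0. Lengths are in m, angles in rad, forces in N, time in s.
With the tool pointing down it reaches from about 0.35 to 0.9 m from the base axis. Payload 8.1 kg.
Tool frame: the origin (TCP) lies midway between the tips of the shut fingers; the grasp point (between the pads) lies 19 mm behind it; z points along the fingers, y is the line along which they close (so a half turn about z gives the same grasp; the last joint's range is limited). The gripper opens to 92 mm and grips with 3 to 60 N. Pads are 19 mm wide; open, the fingers measure 130 mm over their backs; the gripper's body (75 mm by 190 mm) begins 47 mm behind the grasp point.
Start: joints at [-1.281, 0.434, 0.025, 1.573, -0.012, 1.134, -0.075], TCP at [0.239, 0.577, 0.193] pointing down, gripper open.
Joint ranges: [-2.62, 2.62], [-0.44, 2.09], [-1.27, 1.32], [0.08, 2.57], [-1.32, 4.46], [0.12, 2], [-2.74, 2.74]. Speed limits (rad/s): [2.22, 2.22, 3.01, 3.01, 3.14, 3.14, 3.14].

INTERFACE

Orientations are given as a rotation vector (axis times angle).
In Python, from cell import observe, get_image, camera_model, sign_off, recognise, silhouettes gives the robot as it stands.
- The arm moves only by the tool apply_moves, never from a script. Its argument "motion" is a list of rows, each an object of numbers: "x", "y", "z": the shift along the world's x, y, z in cm; "yaw": the turn about the world's z in degrees; "hand": the opening, from -1 (shut) to 1 (fully open), so that 0 is half open. In form: [{"x": .., "y": .., "z": .., "yaw": .., "hand": ..}, ...]. A call has 1 to 10 rows; each row is the pose to reach, as a shift and turn from the pose commanded when the call began; what a row does not reach only later rows make up. A row lasts 1/8 s, in which the tool goes at most 62.5 mm and 10.7 degrees, less where a joint would pass 70% of its speed; a pose out of reach is approached as far as the arm can. A call with a gripper value outside its range is refused whole. The fingers move at their own pace and stop on an object; "newtons" is the grip in N (left out, the last holds). Time passes only in rows, so rows that repeat a pose let the fingers close. It gives the time, the measured TCP pose, the force, the opening and the grip force at its end, in the units of the state.
- observe(): the state, without advancing time (a new reading comes with each control period).
- get_image(name): name is "scene" or "top" or "wrist"; returns the picture (384x512x3 uint8, blue, green, red); there is no depth.
- camera_model(name): a dict with "camera_matrix" (3x3 intrinsics, pixels), "k1" (the pictures are not rectified: a ray, as slopes to the right and down, at radius r is drawn at 1 + k1 r^2 times it, then the intrinsics apply), "T" (4x4, takes a point from camera to world coordinates). Camera axes: x right, y up, looking along -z (the intrinsics and any distortion apply to the point x, -y, -z); pixel columns grow to the right and rows downward; lengths in m; the calibration is good to about 2 mm. A picture is of the moment at which its call begins: read the wrist's pose just before it. camera_model takes no time and is no camera call; for the wrist camera it gives the pose at the moment of the call.
- sign_off(): hands the job in; it is judged then, once.
Trained networks look in the newest picture that a camera, given by its name, has taken for a name from the list of things; names that differ only in an ending like _2 or _b are one class to them, and where a whole thing is asked for, a point or a joint stands for the part that bears it (a point fixed in the world has none). Each returns a list of dicts, best first, with "p" (0 to 1); they miss things now and then, are a little off and sometimes report something else, mostly with a low value. They report only what shows in the picture. A call takes as long as a camera call.
- recognise(query, camera): "rect" ([left, top, right, bottom] in pixels, round what is visible of it).
- silhouettes(query, camera): "mask" (384x512 bool, what is visible of it) and "rect" ([left, top, right, bottom] in pixels, round what is visible of it).
The state is a dict: "clock": time; "joints": joint angles; "dq": joint speeds; "joint_efforts": joint torques, N m; "position": TCP position; "ee_rot": TCP orientation; "force": force on the tool from outside, world axes, zero at the start; "ft_torque": the same for the moment, N m; "width": opening from 0.0 (shut) to 1.0 (fully open); "gripper_force": force on a finger pad.
Only numpy, scipy, OpenCV 4.12 (cv2) and the standard library are available. Lean on these libraries where they do the work, as an engineer would, in place of code of your own. Each camera call takes 0.05 s, during which the arm holds its last target. There are 200 camera calls.

## Working session

There is one attempt and no reset: what is moved stays moved. The work goes in short steps, Python scripts to look and compute and a tool call to move; the robot and the scene stay as the last step left them, time stands still between calls to the robot, and variables do not carry over. Pictures are saved under pics/ and viewed, at most 10 in all, crops included, and the job is handed in when it is done.

Besides the shell and the picture viewer there is one more tool, called by a JSON object that holds its "api" and its "payload", one argument or row to a line. apply_moves: Moves the arm, as the interface text tells. Its arguments: {"type":"object","properties":{"motion":{"type":"array","items":{"type":"object","properties":{"x":{"type":"number"},"y":{"type":"number"},"z":{"type":"number"},"yaw":{"type":"number"},"hand":{"type":"number"}}}},"newtons":{"type":"number"}},"required":["motion"]}

```bash
mkdir -p pics; cat > h.py <<'E'
import numpy as np, cv2
from cell import *
def ray(cam,uv,M=None):
    M=M or camera_model(cam); K=np.array(M["camera_matrix"]);T=np.array(M["T"])
    p=cv2.undistortPoints(np.array([[uv]],float),K,np.array([M["k1"],0,0,0.]))[0,0]
    d=T[:3,:3]@np.array([p[0],-p[1],-1]); return T[:3,3],d
def atz(cam,uv,z,M=None):
    o,d=ray(cam,uv,M); return o+d*(z-o[2])/d[2]
def proj(cam,P,M=None):
    M=M or camera_model(cam); K=np.array(M["camera_matrix"]);T=np.array(M["T"])
    q=T[:3,:3].T@(np.array(P)-T[:3,3]); a=np.array([q[0]/-q[2],-q[1]/-q[2]]); a=a*(1+M["k1"]*(a@a))
    return K[:2,:2]@a+K[:2,2]
E
python3 - <<'E'
from h import *
a=get_image("scene");b=get_image("top")
cv2.imwrite("pics/s.png",a);cv2.imwrite("pics/t.png",b)
for c in("scene","top"):
    for n in("press","rim_foot","hood_foot","wheel","stamp_top","stamp","carton_center","tumbler_center","peg","light"):
        r=recognise(n,c); print(c,n,[(np.round(x["rect"]),round(x["p"],2)) for x in r[:2]])
    M=camera_model(c);print(np.round(M["T"],3),M["camera_matrix"],M["k1"])
print(observe())
E
```

```text
scene press [(array([256., 231., 377., 324.]), 0.7)]
scene rim_foot [(array([257., 235., 374., 330.]), 0.64)]
scene hood_foot [(array([258., 230., 377., 331.]), 0.71)]
scene wheel [(array([272., 217., 314., 257.]), 0.98)]
scene stamp_top [(array([338., 237., 366., 279.]), 0.63)]
scene stamp [(array([338., 236., 364., 276.]), 0.86)]
scene carton_center [(array([328., 265., 364., 291.]), 0.78)]
scene tumbler_center [(array([232., 248., 244., 265.]), 0.7), (array([241., 193., 277., 245.]), 0.6)]
scene peg [(array([244., 250., 261., 283.]), 0.73), (array([254., 232., 379., 330.]), 0.55)]
scene light [(array([232., 247., 245., 265.]), 0.57)]
[[ 0.476  0.61  -0.634 -0.007]
 [-0.88   0.333 -0.339 -0.194]
 [ 0.004  0.719  0.695  0.712]
 [ 0.     0.     0.     1.   ]] [[431.22330004   0.         255.15535819]
 [  0.         431.22330004 195.54490407]
 [  0.           0.           1.        ]] -0.07516615467966335
top press [(array([277., 170., 374., 231.]), 0.72)]
top rim_foot [(array([276., 170., 370., 231.]), 0.65)]
top hood_foot [(array([276., 171., 370., 228.]), 0.96), (array([338., 192.,
[... 670 characters left out ...]
9639784
{'clock': 1.1, 'joints': array([-1.28062504,  0.4345114 ,  0.0250091 ,  1.57321703, -0.01164448,
        1.13400314, -0.0751146 ]), 'dq': array([ 0.00060051, -0.00110722,  0.00018665,  0.00145566,  0.00038364,
       -0.00059796,  0.00023651]), 'joint_efforts': array([ 1.52977613e-03, -6.67682004e+01,  9.84587744e-01, -3.14808297e+01,
       -6.07232423e-02,  3.29019106e-02,  6.78445554e-05]), 'position': array([0.23923542, 0.57740222, 0.19302824]), 'ee_rot': array([-6.13196303e-01, -3.08114415e+00, -1.45055915e-05]), 'force': array([ 0.46026121, -0.46421704, -0.02725801]), 'ft_torque': array([-0.02089208, -0.0725124 , -0.00441051]), 'gripper_force': 0.0, 'width': 0.9967175402874283}
```

View pics/s.png

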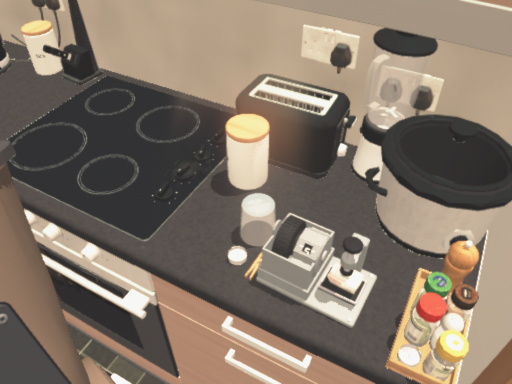

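View pics/t.png

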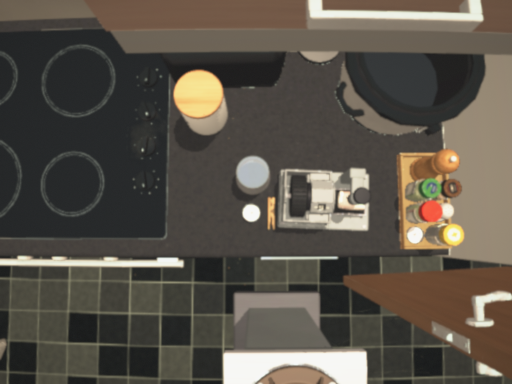

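The scene view shows the stamp at about (315,275), with the wheel at (292,237) and the plunger at (352,250). The top view shows the base spanning about (278..369, 170..230). Its yaw is nearly zero, and the glass, tea light and peg stand to its left.

```bash
python3 - <<'E'
from h import *
b=cv2.imread("pics/t.png")
cv2.imwrite("pics/tc.png",cv2.resize(b[145:245,230:385],None,fx=5,fy=5,interpolation=cv2.INTER_CUBIC))
print(np.round(camera_model("wrist")["T"],3),camera_model("wrist")["camera_matrix"])
for uv in [(278,230),(369,230),(278,170),(369,170)]: print(uv,atz("top",uv,0.01))
E
```

```text
[[ 0.383 -0.881 -0.277  0.164]
 [ 0.924  0.366  0.113  0.608]
 [ 0.002 -0.299  0.954  0.384]
 [ 0.     0.     0.     1.   ]] [[328.58851708   0.         252.4102453 ]
 [  0.         328.58851708 191.89318131]
 [  0.           0.           1.        ]]
(278, 230) [0.42264759 0.03572541 0.01      ]
(369, 230) [ 0.42094896 -0.16978926  0.01      ]
(278, 170) [0.5585759  0.03418116 0.01      ]
(369, 170) [ 0.5576755  -0.17462089  0.01      ]
```

View pics/tc.png

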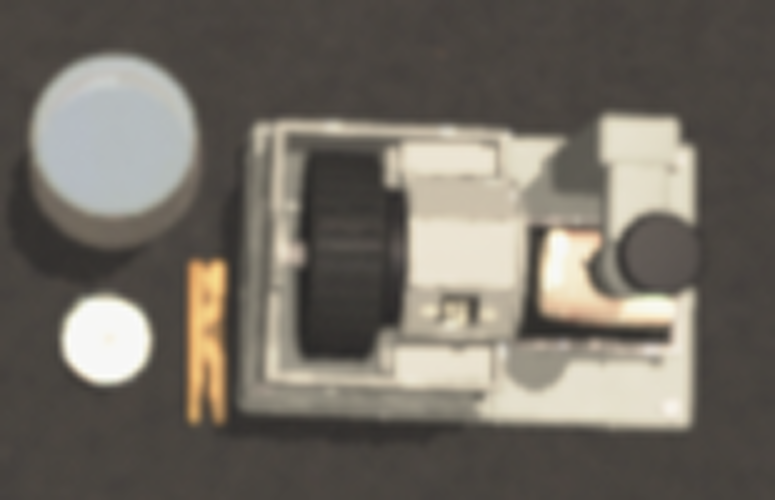

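```bash
python3 - <<'E'
from h import *
print("crown",atz("top",(298.6,196),.12),atz("top",(298.6,196),.08))
print("cap",atz("top",(361.8,195.6),.147))
T=camera_model("scene")
r=silhouettes("stamp_top","scene")
E
```

```text
crown [ 4.89167779e-01 -8.73570552e-05  1.20000000e-01] [ 0.49270441 -0.00433057  0.08      ]
cap [ 0.48680856 -0.12022013  0.147     ]
```

{"api": "apply_moves", "payload": {
  "motion": [
    {"x": 3,"y": -5,"z": 3,"yaw": 4,"hand": -1},
    {"x": 6,"y": -10,"z": 6,"yaw": 8,"hand": -1},
    {"x": 9,"y": -15,"z": 6,"yaw": 12,"hand": -1},
    {"x": 12,"y": -21,"z": 6,"yaw": 16,"hand": -1},
    {"x": 15,"y": -27,"z": 6,"yaw": 20,"hand": -1},
    {"x": 18,"y": -33,"z": 6,"yaw": 22.5,"hand": -1},
    {"x": 20,"y": -39,"z": 6,"yaw": 22.5,"hand": -1},
    {"x": 22,"y": -45,"z": 6,"yaw": 22.5,"hand": -1},
    {"x": 23,"y": -51,"z": 6,"yaw": 22.5,"hand": -1},
    {"x": 23,"y": -57,"z": 6,"yaw": 22.5,"hand": -1}
  ]
}}

```text
clock: 2.4
position: [0.4694, 0.0172, 0.2533]
ee_rot: [0.001, 3.141, 0.0]
force: [-0.3, -0.0, 0.6]
width: 0.008
gripper_force: 0.0
```

```bash
python3 - <<'E'
from h import *
o=observe();print(o["position"],o["force"])
M=camera_model("wrist");im=get_image("wrist")
cv2.imwrite("pics/w1.png",cv2.resize(im,None,fx=1.5,fy=1.5,interpolation=cv2.INTER_CUBIC))
for n in("wheel","stamp","stamp_top"):
    print(n,[(np.round(x["rect"]),round(x["p"],2)) for x in recognise(n,"wrist")[:2]])
print(proj("wrist",(.489,0,.12),M),proj("wrist",(.487,-.12,.147),M))
E
```

```text
[0.46935043 0.01717746 0.25328897] [-0.28324677 -0.0325022   0.60270505]
wheel [(array([184., 143., 255., 226.]), 0.56)]
stamp [(array([ 91., 164., 143., 210.]), 0.94)]
stamp_top [(array([ 96., 166., 150., 212.]), 0.66), (array([ 93., 114., 271., 236.]), 0.59)]
[235.80644531 190.65452832] [109.49282467 197.15358572]
```

View pics/w1.png

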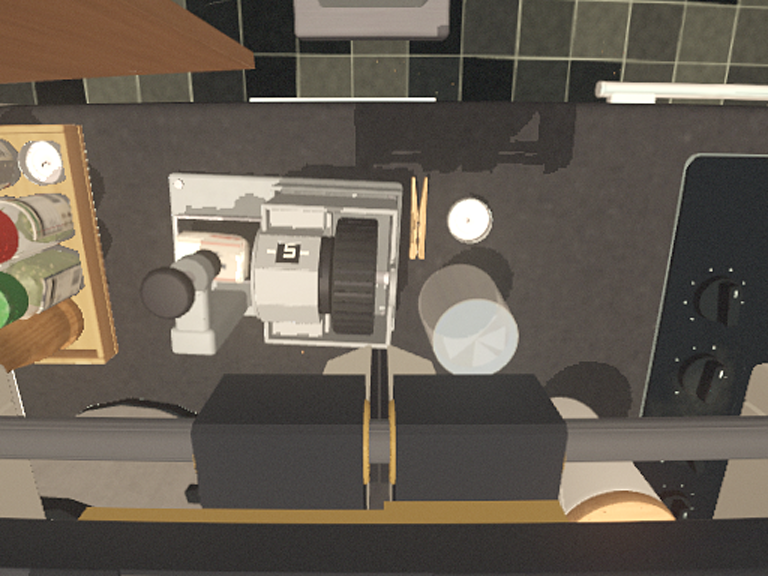

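The wrist view (operator side up) shows the cap at (168,293), the rim centred at (355,277) and the window at (288,250) with one figure. The projected estimates agree. Next is a zoom on the window, turned upright.

```bash
cat >> h.py <<'E'
def win(name,c=(192,167),r=(26,22),f=10):
    im=get_image("wrist"); x,y=int(c[0]),int(c[1])
    k=im[y-r[1]:y+r[1],x-r[0]:x+r[0]]
    cv2.imwrite("pics/"+name,cv2.rotate(cv2.resize(k,None,fx=f,fy=f,interpolation=cv2.INTER_CUBIC),cv2.ROTATE_180))
E
python3 -c "
from h import *
win('z1.png')"
```

```text
(no output)
```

View pics/z1.png

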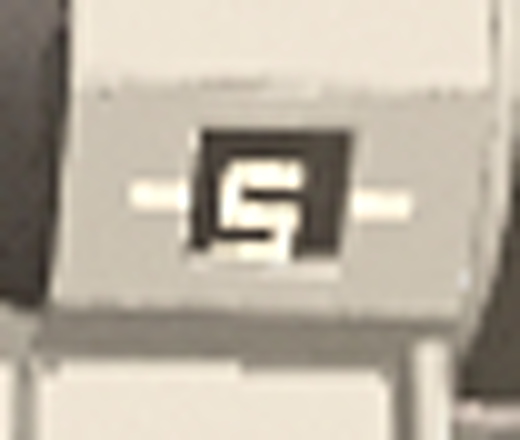

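The figure is 5, sitting slightly low (centre near (262,208) against index marks at y≈200). The wheel is at about 3.05 rad, so it needs roughly +1.35 rad, or 59 mm of crown travel to +x. Now I feel for the crown.

{"api": "apply_moves", "payload": {
  "motion": [
    {"x": 0.5,"y": -1.7,"z": -3,"yaw": 0,"hand": -1},
    {"x": 0.5,"y": -1.7,"z": -7,"yaw": 0,"hand": -1},
    {"x": 0.5,"y": -1.7,"z": -10,"yaw": 0,"hand": -1},
    {"x": 0.5,"y": -1.7,"z": -11.5,"yaw": 0,"hand": -1},
    {"x": 0.5,"y": -1.7,"z": -12.0,"yaw": 0,"hand": -1},
    {"x": 0.5,"y": -1.7,"z": -12.1,"yaw": 0,"hand": -1},
    {"x": 0.5,"y": -1.7,"z": -12.2,"yaw": 0,"hand": -1},
    {"x": 0.5,"y": -1.7,"z": -12.2,"yaw": 0,"hand": -1}
  ]
}}

```text
clock: 3.65
position: [0.4742, 0.0023, 0.1316]
ee_rot: [0.0, 3.141, 0.001]
force: [-0.4, -0.4, -0.3]
width: 0.005
gripper_force: 0.0
```

{"api": "apply_moves", "payload": {
  "motion": [
    {"z": -0.1,"hand": -1},
    {"z": -0.2,"hand": -1},
    {"z": -0.2,"hand": -1}
  ]
}}

```text
schema error: expected keys x, y, z, yaw, hand
```

{"api": "apply_moves", "payload": {
  "motion": [
    {"x": 0,"y": 0,"z": -0.1,"yaw": 0,"hand": -1},
    {"x": 0,"y": 0,"z": -0.2,"yaw": 0,"hand": -1},
    {"x": 0,"y": 0,"z": -0.2,"yaw": 0,"hand": -1}
  ]
}}

```text
clock: 4.03
position: [0.4737, 0.0022, 0.129]
ee_rot: [-0.0, -3.141, 0.0]
force: [-0.2, -0.2, -0.8]
width: 0.007
gripper_force: 0.0
```

{"api": "apply_moves", "payload": {
  "motion": [
    {"x": 0,"y": -0.2,"z": -0.1,"yaw": 0,"hand": -1},
    {"x": 0,"y": -0.2,"z": -0.25,"yaw": 0,"hand": -1},
    {"x": 0,"y": -0.2,"z": -0.25,"yaw": 0,"hand": -1}
  ]
}}

```text
clock: 4.4
position: [0.4737, 0.0002, 0.1264]
ee_rot: [-0.0, -3.141, 0.0]
force: [0.1, 0.1, -0.3]
width: 0.008
gripper_force: 0.0
```

{"api": "apply_moves", "payload": {
  "motion": [
    {"x": 0,"y": 0,"z": -0.1,"yaw": 0,"hand": -1},
    {"x": 0,"y": 0,"z": -0.2,"yaw": 0,"hand": -1},
    {"x": 0,"y": 0,"z": -0.2,"yaw": 0,"hand": -1}
  ]
}}

```text
clock: 4.78
position: [0.4737, 0.0003, 0.1245]
ee_rot: [-0.0, -3.141, 0.0]
force: [0.4, -0.5, 0.8]
width: 0.008
gripper_force: 0.0
```

{"api": "apply_moves", "payload": {
  "motion": [
    {"x": 0,"y": 0,"z": -0.1,"yaw": 0,"hand": -1},
    {"x": 0,"y": 0,"z": -0.2,"yaw": 0,"hand": -1},
    {"x": 0,"y": 0,"z": -0.2,"yaw": 0,"hand": -1}
  ]
}}

```text
clock: 5.15
position: [0.4737, 0.0002, 0.1225]
ee_rot: [-0.0, -3.141, 0.0]
force: [0.7, -1.0, 0.7]
width: 0.005
gripper_force: 0.0
```

{"api": "apply_moves", "payload": {
  "motion": [
    {"x": 0,"y": 0,"z": -0.1,"yaw": 0,"hand": -1},
    {"x": 0,"y": 0,"z": -0.2,"yaw": 0,"hand": -1},
    {"x": 0,"y": 0,"z": -0.2,"yaw": 0,"hand": -1}
  ]
}}

```text
clock: 5.52
position: [0.4737, 0.0003, 0.1204]
ee_rot: [-0.0, -3.141, 0.0]
force: [0.4, -0.5, 0.4]
width: 0.006
gripper_force: 0.0
```

{"api": "apply_moves", "payload": {
  "motion": [
    {"x": 0,"y": 0,"z": -0.1,"yaw": 0,"hand": -1},
    {"x": 0,"y": 0,"z": -0.2,"yaw": 0,"hand": -1},
    {"x": 0,"y": 0,"z": -0.2,"yaw": 0,"hand": -1}
  ]
}}

```text
clock: 5.9
position: [0.4737, 0.0003, 0.1185]
ee_rot: [-0.0, -3.141, -0.0]
force: [0.8, -0.7, -0.5]
width: 0.005
gripper_force: 0.0
```

{"api": "apply_moves", "payload": {
  "motion": [
    {"x": 0,"y": 0,"z": -0.1,"yaw": 0,"hand": -1},
    {"x": 0,"y": 0,"z": -0.2,"yaw": 0,"hand": -1},
    {"x": 0,"y": 0,"z": -0.2,"yaw": 0,"hand": -1}
  ]
}}

```text
clock: 6.28
position: [0.4737, 0.0003, 0.1165]
ee_rot: [-0.0, -3.141, -0.0]
force: [0.4, -0.2, -0.2]
width: 0.004
gripper_force: 0.0
```

{"api": "apply_moves", "payload": {
  "motion": [
    {"x": 0,"y": 0,"z": -0.1,"yaw": 0,"hand": -1},
    {"x": 0,"y": 0,"z": -0.2,"yaw": 0,"hand": -1},
    {"x": 0,"y": 0,"z": -0.2,"yaw": 0,"hand": -1}
  ]
}}

```text
clock: 6.65
position: [0.4737, 0.0002, 0.1145]
ee_rot: [-0.0, -3.141, 0.0]
force: [0.0, 0.9, -0.9]
width: 0.005
gripper_force: 0.0
```

{"api": "apply_moves", "payload": {
  "motion": [
    {"x": 0,"y": 0,"z": -0.1,"yaw": 0,"hand": -1},
    {"x": 0,"y": 0,"z": -0.2,"yaw": 0,"hand": -1},
    {"x": 0,"y": 0,"z": -0.2,"yaw": 0,"hand": -1}
  ]
}}

```text
clock: 7.02
position: [0.4737, 0.0003, 0.1124]
ee_rot: [-0.0, -3.141, -0.0]
force: [0.2, -0.1, 0.0]
width: 0.009
gripper_force: 0.0
```

{"api": "apply_moves", "payload": {
  "motion": [
    {"x": 0,"y": 0,"z": -0.1,"yaw": 0,"hand": -1},
    {"x": 0,"y": 0,"z": -0.2,"yaw": 0,"hand": -1},
    {"x": 0,"y": 0,"z": -0.2,"yaw": 0,"hand": -1}
  ]
}}

```text
clock: 7.4
position: [0.4737, 0.0003, 0.1105]
ee_rot: [-0.0, -3.141, -0.0]
force: [-0.6, -0.6, -0.3]
width: 0.007
gripper_force: 0.0
```

{"api": "apply_moves", "payload": {
  "motion": [
    {"x": 0,"y": 0,"z": -0.1,"yaw": 0,"hand": -1},
    {"x": 0,"y": 0,"z": -0.15,"yaw": 0,"hand": -1},
    {"x": 0,"y": 0,"z": -0.15,"yaw": 0,"hand": -1}
  ]
}}

```text
clock: 7.78
position: [0.4737, 0.0003, 0.109]
ee_rot: [-0.0, -3.141, -0.0]
force: [0.4, -0.3, 0.2]
width: 0.003
gripper_force: 0.0
```

```bash
python3 - <<'E'
from h import *
a=get_image("scene")
cv2.imwrite("pics/s2.png",cv2.resize(a[150:320,225:395],None,fx=3.5,fy=3.5,interpolation=cv2.INTER_CUBIC))
s=observe();print(s["position"],proj("scene",s["position"]))
# model rim circle at crown heights
for zc in (.110,.115,.12,.125):
    print(zc,[ (proj("scene",(.489,y,zc))).round(1) for y in (-.015,.015)],
      [proj("scene",(.489+.044*np.sin(t),.015,zc-.044+.044*np.cos(t))).round(1) for t in (-1,1)])
E
```

```text
[4.73789641e-01 2.62141651e-04 1.09021284e-01] [285.12188309 236.68543579]
0.11 [array([296.2, 233.8]), array([281.5, 228. ])] [array([272.2, 248.5]), array([289.3, 222.4])]
0.115 [array([296.4, 232. ]), array([281.7, 226.2])] [array([272.3, 246.8]), array([289.5, 220.7])]
0.12 [array([296.6, 230.2]), array([281.8, 224.4])] [array([272.4, 245. ]), array([289.6, 219. ])]
0.125 [array([296.8, 228.4]), array([281.9, 222.6])] [array([272.5, 243.3]), array([289.8, 217.2])]
```

View pics/s2.png

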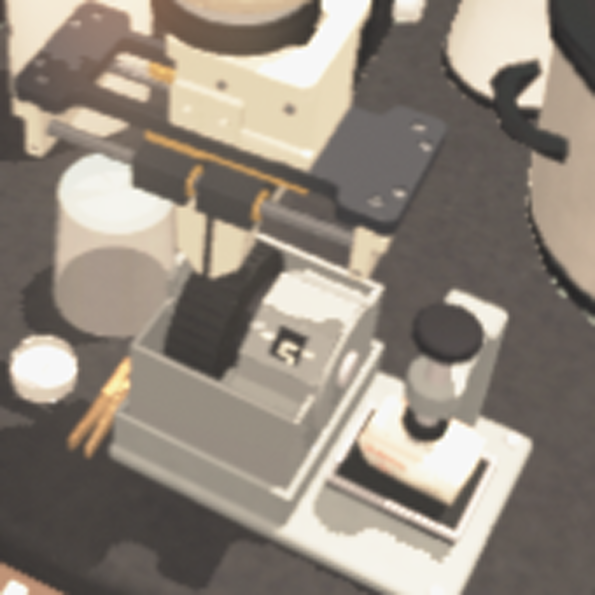

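The scene crop shows the fingers at (210,260) overlapping the upper left of the rim. Their ends are hard to tell from the black rubber, so I check from the wrist.

```bash
python3 - <<'E'
from h import *
s=observe();M=camera_model("wrist")
print(proj("wrist",s["position"],M),[proj("wrist",(.493,y,z),M).round(0) for z in(.11,.12,.13) for y in(-.015,.015)])
a=get_image("wrist")
cv2.imwrite("pics/w2.png",cv2.resize(a[120:300,130:370],None,fx=3.3,fy=3.3,interpolation=cv2.INTER_CUBIC))
E
```

```text
[252.7689499  223.85885253] [array([229., 252.]), array([276., 252.]), array([228., 260.]), array([277., 260.]), array([227., 268.]), array([278., 268.])]
```

View pics/w2.png

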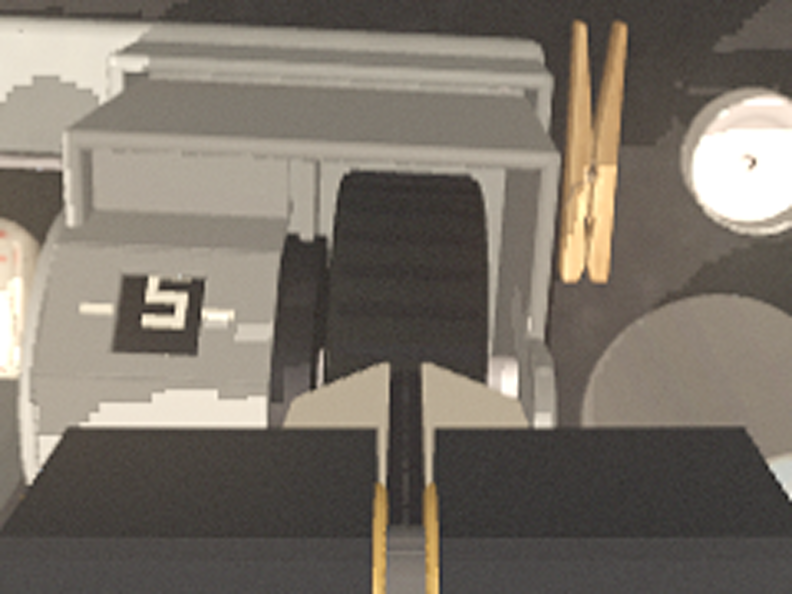

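The tip is at about (405,362) in this crop, directly above the operator-side face of the rim and centred on it. The crown lies further ahead, so I lift and feel on the crown itself.

{"api": "apply_moves", "payload": {
  "motion": [
    {"x": 0,"y": 0,"z": 1.5,"yaw": 0,"hand": -1},
    {"x": 1,"y": 0,"z": 1.5,"yaw": 0,"hand": -1},
    {"x": 1.9,"y": 0,"z": 1.2,"yaw": 0,"hand": -1},
    {"x": 1.9,"y": 0,"z": 0.9,"yaw": 0,"hand": -1},
    {"x": 1.9,"y": 0,"z": 0.9,"yaw": 0,"hand": -1}
  ]
}}

```text
clock: 8.5
position: [0.4922, 0.0001, 0.1173]
ee_rot: [-0.001, -3.14, 0.0]
force: [0.3, 0.7, 0.2]
width: 0.008
gripper_force: 0.0
```

{"api": "apply_moves", "payload": {
  "motion": [
    {"x": 0,"y": 0,"z": -0.1,"yaw": 0,"hand": -1},
    {"x": 0,"y": 0,"z": -0.2,"yaw": 0,"hand": -1},
    {"x": 0,"y": 0,"z": -0.2,"yaw": 0,"hand": -1}
  ]
}}

```text
clock: 8.88
position: [0.4927, 0.0003, 0.116]
ee_rot: [-0.0, -3.142, -0.0]
force: [0.3, -0.2, -0.4]
width: 0.005
gripper_force: 0.0
```

{"api": "apply_moves", "payload": {
  "motion": [
    {"x": 0,"y": 0,"z": -0.1,"yaw": 0,"hand": -1},
    {"x": 0,"y": 0,"z": -0.2,"yaw": 0,"hand": -1},
    {"x": 0,"y": 0,"z": -0.2,"yaw": 0,"hand": -1}
  ]
}}

```text
clock: 9.25
position: [0.4927, 0.0002, 0.114]
ee_rot: [-0.0, -3.141, -0.0]
force: [0.3, 0.4, 0.5]
width: 0.003
gripper_force: 0.0
```

{"api": "apply_moves", "payload": {
  "motion": [
    {"x": 0,"y": 0,"z": -0.1,"yaw": 0,"hand": -1},
    {"x": 0,"y": 0,"z": -0.2,"yaw": 0,"hand": -1},
    {"x": 0,"y": 0,"z": -0.2,"yaw": 0,"hand": -1}
  ]
}}

```text
clock: 9.62
position: [0.4927, 0.0003, 0.1119]
ee_rot: [-0.0, -3.141, 0.0]
force: [-0.4, -0.1, -0.7]
width: 0.008
gripper_force: 0.0
```

{"api": "apply_moves", "payload": {
  "motion": [
    {"x": 0,"y": 0,"z": -0.1,"yaw": 0,"hand": -1},
    {"x": 0,"y": 0,"z": -0.2,"yaw": 0,"hand": -1},
    {"x": 0,"y": 0,"z": -0.2,"yaw": 0,"hand": -1}
  ]
}}

```text
clock: 10.0
position: [0.4927, 0.0003, 0.1099]
ee_rot: [-0.0, -3.141, -0.0]
force: [0.1, -0.1, -0.4]
width: 0.007
gripper_force: 0.0
```

{"api": "apply_moves", "payload": {
  "motion": [
    {"x": 0,"y": 0,"z": -0.1,"yaw": 0,"hand": -1},
    {"x": 0,"y": 0,"z": -0.2,"yaw": 0,"hand": -1},
    {"x": 0,"y": 0,"z": -0.2,"yaw": 0,"hand": -1}
  ]
}}

```text
clock: 10.38
position: [0.4927, 0.0003, 0.108]
ee_rot: [-0.0, -3.141, -0.0]
force: [0.9, -0.2, 0.6]
width: 0.004
gripper_force: 0.0
```

```bash
python3 - <<'E'
from h import *
M=camera_model("wrist");p=observe()["position"];print(p,observe()["force"])
def sh(q):
    m=dict(M);T=np.array(M["T"],float);T[:3,3]+=np.array(q)-p;m["T"]=T;return m
R=[ray("wrist",(178.5,215.5),sh([.4738,.0003,.109])),ray("wrist",(190.5,169.5),sh([.46935,.01718,.25329])),ray("scene",(307.6,249.1)),ray("top",(321.6,206.6))]
def tri(R):
    A=0;b=0
    for o,d in R:
        d=d/np.linalg.norm(d);P=np.eye(3)-np.outer(d,d);A=A+P;b=b+P@o
    x=np.linalg.solve(A,b)
    return x.round(4),[round(float(np.linalg.norm((np.eye(3)-np.outer(d,d)/(d@d))@(x-o)))*1e3,1) for o,d in R]
print(tri(R),tri(R[:2]),tri(R[2:]))
a=get_image("scene")
cv2.imwrite("pics/s3.png",cv2.resize(a[200:270,250:340],None,fx=8,fy=8,interpolation=cv2.INTER_CUBIC))
print((proj("scene",p)-[250,200])*8)
E
```

```text
[4.92728587e-01 2.50096945e-04 1.07951327e-01] [ 0.87391949 -0.16782783  0.57368115]
(array([ 0.4689, -0.0474,  0.1068]), [0.8, 0.9, 0.5, 0.6]) (array([ 0.4711, -0.0486,  0.1012]), [0.7, 0.7]) (array([ 0.4683, -0.0475,  0.1071]), [0.3, 0.3])
[315.8742032  242.03725508]
```

View pics/s3.png

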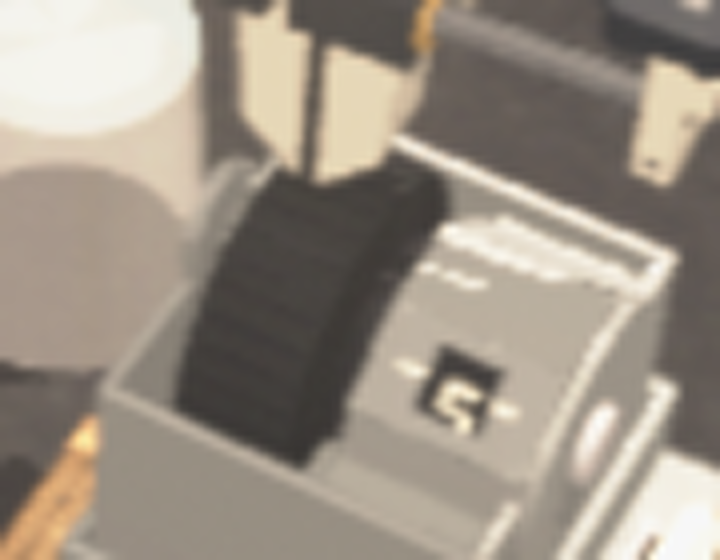

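The window triangulates to (0.469, -0.047, 0.107), so the crown is at (0.491, 0.000). In the crop the visible fingertip ends at (312,185), at the rim crown but not yet loading it. I keep feeling downward.

{"api": "apply_moves", "payload": {
  "motion": [
    {"x": 0,"y": 0,"z": -0.1,"yaw": 0,"hand": -1},
    {"x": 0,"y": 0,"z": -0.2,"yaw": 0,"hand": -1},
    {"x": 0,"y": 0,"z": -0.2,"yaw": 0,"hand": -1}
  ]
}}

```text
clock: 10.8
position: [0.4927, 0.0003, 0.1059]
ee_rot: [-0.0, -3.141, -0.0]
force: [0.5, 0.3, -0.3]
width: 0.003
gripper_force: 0.0
```

{"api": "apply_moves", "payload": {
  "motion": [
    {"x": 0,"y": 0,"z": -0.1,"yaw": 0,"hand": -1},
    {"x": 0,"y": 0,"z": -0.2,"yaw": 0,"hand": -1},
    {"x": 0,"y": 0,"z": -0.2,"yaw": 0,"hand": -1}
  ]
}}

```text
clock: 11.18
position: [0.4927, 0.0003, 0.1039]
ee_rot: [-0.0, -3.141, -0.0]
force: [-0.3, 0.7, 0.1]
width: -0.0
gripper_force: 0.0
```

```bash
python3 - <<'E'
from h import *
s=observe();p=s["position"];M=camera_model("wrist");print(p,s["force"],s["joint_efforts"].round(2))
for dx in(-.0095,0,.0095):
    print(dx,[(int(1e3*dz),round(proj("wrist",p+[dx,0,dz],M)[1],1)) for dz in(0,.005,.01,.015,.02)])
old=cv2.imread("pics/s.png");a=get_image("scene")
print(proj("scene",p),[proj("scene",p+[0,0,z]).round(1) for z in(.01,.02)])
for r in range(212,236,1): print(r,old[r,284:296].mean(1).astype(int),a[r,284:296].mean(1).astype(int))
w=get_image("wrist")
print(w[215:250,244:262:2].mean(2).astype(int))
E
```

```text
[4.92714536e-01 2.89020918e-04 1.03945133e-01] [-0.2785146   0.65872641  0.0863137 ] [ 0.000e+00 -4.995e+01  3.420e+00 -2.496e+01  3.000e-02  6.000e-02
  1.000e-02]
-0.0095 [(0, np.float64(209.7)), (5, np.float64(212.6)), (10, np.float64(215.6)), (15, np.float64(218.8)), (20, np.float64(222.2))]
0 [(0, np.float64(223.8)), (5, np.float64(227.0)), (10, np.float64(230.4)), (15, np.float64(233.9)), (20, np.float64(237.6))]
0.0095 [(0, np.float64(237.6)), (5, np.float64(241.1)), (10, np.float64(244.7)), (15, np.float64(248.5)), (20, np.float64(252.5))]
[289.33284829 231.67162246] [array([289.7, 228.1]), array([290. , 224.5])]
212 [ 86  86  88  89  97 114 120 104  92  88  88  88] [208 208 206 180 107  96 158 205 208 208 209 209]
213 [ 86  87  88 101 148 200 208 179 136 116  99  89] [209 209 206 179 104  97 159 204 208 209 208 209]
214 [ 87  87  97 143 201 209 189 203 214 207 164 123] [209 209 206 179 105 109 169 205 208 208 208 209]
215 [ 88  93 127 188 212 174 127 128 148 185 216 211] [208 208 205 174 104 113 172 206 208 208 208 208]
216 [ 90 111 173 206 167 106  80  79  85 103 139 180] [
[... 2390 characters left out ...]
165 167  76  52  54  57  49 174 163]
 [166 167  73  51  54  51  50 172 164]
 [164 164  73  47  55  53  53 172 166]
 [164 166  49  49  54  49  47 171 163]
 [162 166  44  53  55  53  48 172 164]
 [166 164  43  54  53  53  53 174 165]
 [165 165  42  51  51  52  48 172 164]
 [165 167  41  45  57  48  47 172 166]
 [165 166  37  55  53  52  48 167 165]
 [165 168  41  47  54  47  46 168 165]
 [164 167  43  52  56  57  44 154 166]
 [165 168  43  51  57  58  47 147 163]
 [166 166  41  49  56  52  47 145 164]
 [165 166  47  47  50  52  51 148 166]
 [165 166  43  49  48  51  49 144 165]
 [161 166  40  50  55  50  49 142 164]
 [166 167  45  50  52  52  49 140 166]
 [138 167  43  49  52  50  45 128 167]]
```

```bash
python3 - <<'E'
from h import *
s=cv2.imread("pics/s.png");t=cv2.imread("pics/t.png")
for nm,im,box in(("scene",s,(265,205,320,265)),("top",t,(280,165,330,230))):
    x0,y0,x1,y1=box; g=im[y0:y1,x0:x1].mean(2)<95
    def mask(c,zc,y=0.):
        P=[proj(nm,(c+.044*np.sin(a),yy,zc-.044+.044*np.cos(a))) for a in np.linspace(0,2*np.pi,60) for yy in(y-.015,y+.015)]
        return cv2.convexHull(np.array(P,np.float32))[:,0]
    for zc in(.10,.105,.11,.115,.12,.125,.13):
        H=mask(.491,zc); print(nm,zc,H.min(0).round(1),H.max(0).round(1), end=' ')
        # upper boundary row at some columns
        m=np.zeros((384*4,512*4),np.uint8);cv2.fillPoly(m,[(H*4).round().astype(int)],1)
        print([round(np.argmax(m[:,c*4])/4,1) for c in(286,290,294,298,302)])
    print("obs dark rows",[(c,np.where(g[:,c-x0])[0][:1]+y0, im[y0:y0+22,c].mean(1).astype(int)) for c in(286,290,294,298,302)])
E
```

```text
scene 0.1 [270.5 224.7] [304.  272.7] [np.float64(225.8), np.float64(225.2), np.float64(226.8), np.float64(228.5), np.float64(230.0)]
scene 0.105 [270.5 222.9] [304.2 271.1] [np.float64(224.2), np.float64(223.5), np.float64(225.0), np.float64(226.5), np.float64(228.0)]
scene 0.11 [270.6 221.2] [304.4 269.6] [np.float64(222.5), np.float64(221.8), np.float64(223.2), np.float64(224.8), np.float64(226.2)]
scene 0.115 [270.7 219.4] [304.6 268. ] [np.float64(221.0), np.float64(219.8), np.float64(221.2), np.float64(223.0), np.float64(224.5)]
scene 0.12 [270.8 217.7] [304.9 266.4] [np.float64(219.0), np.float64(218.0), np.float64(219.5), np.float64(221.0), np.float64(222.5)]
scene 0.125 [270.9 215.9] [305.1 264.8] [np.float64(217.5), np.float64(216.2), np.float64(217.8), np.float64(219.2), np.float64(220.8)]
scene 0.13 [271.  214.1] [305.3 263.2] [np.float64(215.8), np.float64(214.2), np.float64(216.0), np.float64(217.5), np.float64(219.0)]
obs dark rows [(286, array([205]), array([ 87,  87,  89,  90,  90,  89,  89,  88,  88,  97, 127, 173, 171,
       141,  92,  79,  77,  71,  78,  82,  80,
[... 1563 characters left out ...]
7,  70,  96, 152, 187, 176, 165, 160, 160, 164, 171, 175,
       176, 173, 169, 167, 167, 167, 170, 175, 173])), (290, array([165]), array([ 67,  69,  71,  94, 148, 179, 142, 100,  89,  91, 101, 111, 107,
       103,  96,  89,  86,  83,  76,  73,  76,  78])), (294, array([165]), array([ 67,  68,  71,  94, 150, 186, 158, 108,  88,  79,  62,  52,  52,
        53,  54,  54,  55,  56,  55,  58,  59,  56])), (298, array([165]), array([ 70,  71,  72,  90, 144, 188, 175, 120,  89,  79,  63,  53,  51,
        52,  55,  54,  56,  58,  57,  57,  59,  59])), (302, array([165]), array([ 68,  68,  68,  80, 122, 167, 169, 118,  88,  82,  68,  54,  51,
        52,  53,  54,  55,  58,  57,  57,  57,  54]))]
```

The rim outline puts the crown at z≈0.124. The visible fingertip sits about 20 mm above the reported TCP in both views, so contact should come very soon. I continue gently.

{"api": "apply_moves", "payload": {
  "motion": [
    {"x": 0,"y": 0,"z": -0.1,"yaw": 0,"hand": -1},
    {"x": 0,"y": 0,"z": -0.2,"yaw": 0,"hand": -1},
    {"x": 0,"y": 0,"z": -0.2,"yaw": 0,"hand": -1}
  ]
}}

```text
clock: 11.65
position: [0.4927, 0.0002, 0.102]
ee_rot: [-0.0, -3.141, 0.0]
force: [-0.4, -0.5, 0.5]
width: 0.005
gripper_force: 0.0
```

{"api": "apply_moves", "payload": {
  "motion": [
    {"x": 0,"y": 0,"z": -0.1,"yaw": 0,"hand": -1},
    {"x": 0,"y": 0,"z": -0.2,"yaw": 0,"hand": -1},
    {"x": 0,"y": 0,"z": -0.2,"yaw": 0,"hand": -1}
  ]
}}

```text
clock: 12.02
position: [0.4927, 0.0002, 0.0999]
ee_rot: [-0.0, -3.141, 0.0]
force: [-0.6, -0.4, 0.4]
width: 0.003
gripper_force: 0.0
```

{"api": "apply_moves", "payload": {
  "motion": [
    {"x": 0,"y": 0,"z": -0.1,"yaw": 0,"hand": -1},
    {"x": 0,"y": 0,"z": -0.2,"yaw": 0,"hand": -1},
    {"x": 0,"y": 0,"z": -0.2,"yaw": 0,"hand": -1}
  ]
}}

```text
clock: 12.4
position: [0.4927, 0.0002, 0.0979]
ee_rot: [-0.0, -3.141, 0.0]
force: [-0.3, 0.5, -0.7]
width: 0.005
gripper_force: 0.0
```

```bash
python3 - <<'E'
from h import *
s=observe();p=s["position"];a=get_image("scene").mean(2);s3=cv2.imread("pics/s3.png").mean(2)
s3=cv2.resize(s3,None,fx=1/8,fy=1/8,interpolation=cv2.INTER_AREA)
print(s["force"],s["joint_efforts"].round(2),proj("scene",p))
def tip(g,c,r0):
    col=g[:,c]; r=[i for i in range(5,40) if col[i]>150 and col[i+1]<=150]
    return [round(r0+i+(col[i]-140)/(col[i]-col[i+1]),1) for i in r[:3]]
for c in range(281,300,2): print(c,"z.108",tip(s3,c-250,200),"now",tip(a[200:270],c,200))
# rim lower-right edge shift: correlate patch of rim (no finger)
old=cv2.imread("pics/s.png")
E
```

```text
[-0.30205101  0.45413657 -0.68490471] [ 0.000e+00 -5.029e+01  3.480e+00 -2.460e+01  3.000e-02  6.000e-02
  1.000e-02] [289.16732871 233.78694917]
281 z.108 [np.float64(215.8), np.float64(223.1)] now [np.float64(221.0), np.float64(223.0)]
283 z.108 [np.float64(218.0), np.float64(221.5)] now [np.float64(222.2)]
285 z.108 [np.float64(220.3)] now [np.float64(207.7), np.float64(224.3)]
287 z.108 [np.float64(218.5)] now [np.float64(218.5)]
289 z.108 [] now [np.float64(225.4)]
291 z.108 [np.float64(222.0)] now [np.float64(225.6)]
293 z.108 [np.float64(221.5)] now [np.float64(225.0)]
295 z.108 [np.float64(220.7)] now [np.float64(224.5)]
297 z.108 [np.float64(219.9)] now [np.float64(223.1)]
299 z.108 [np.float64(218.3)] now [np.float64(219.8)]
```

The tip moved freely, 3.6 px for 10 mm, and is about 28 mm above the reported TCP. A few millimetres remain.

{"api": "apply_moves", "payload": {
  "motion": [
    {"x": 0,"y": 0,"z": -0.1,"yaw": 0,"hand": -1},
    {"x": 0,"y": 0,"z": -0.2,"yaw": 0,"hand": -1},
    {"x": 0,"y": 0,"z": -0.2,"yaw": 0,"hand": -1}
  ]
}}

```text
clock: 12.82
position: [0.4927, 0.0002, 0.096]
ee_rot: [-0.0, -3.141, -0.0]
force: [0.1, -0.5, 0.4]
width: 0.003
gripper_force: 0.0
```

{"api": "apply_moves", "payload": {
  "motion": [
    {"x": 0,"y": 0,"z": -0.1,"yaw": 0,"hand": -1},
    {"x": 0,"y": 0,"z": -0.2,"yaw": 0,"hand": -1},
    {"x": 0,"y": 0,"z": -0.2,"yaw": 0,"hand": -1}
  ]
}}

```text
clock: 13.2
position: [0.4927, 0.0003, 0.094]
ee_rot: [-0.0, -3.141, -0.0]
force: [0.2, 0.3, -0.6]
width: 0.007
gripper_force: 0.0
```

{"api": "apply_moves", "payload": {
  "motion": [
    {"x": 0,"y": 0,"z": -0.1,"yaw": 0,"hand": -1},
    {"x": 0,"y": 0,"z": -0.2,"yaw": 0,"hand": -1},
    {"x": 0,"y": 0,"z": -0.2,"yaw": 0,"hand": -1}
  ]
}}

```text
clock: 13.58
position: [0.493, 0.0004, 0.0922]
ee_rot: [0.0, 3.141, 0.0]
force: [-0.8, 0.4, 3.8]
width: 0.007
gripper_force: 1.9
```

Contact reads 3.8 N at a reported z of 0.0922. I lift, back up 17 mm, load to about 9 N and stroke 30 mm.

{"api": "apply_moves", "payload": {
  "motion": [
    {"x": 0,"y": 0,"z": 0.5,"yaw": 0,"hand": -1},
    {"x": -1.0,"y": 0,"z": 0.5,"yaw": 0,"hand": -1},
    {"x": -1.7,"y": 0,"z": 0.5,"yaw": 0,"hand": -1},
    {"x": -1.7,"y": 0,"z": 0.2,"yaw": 0,"hand": -1},
    {"x": -1.7,"y": 0,"z": 0.0,"yaw": 0,"hand": -1},
    {"x": -1.7,"y": 0,"z": -0.14,"yaw": 0,"hand": -1},
    {"x": -1.7,"y": 0,"z": -0.14,"yaw": 0,"hand": -1}
  ]
}}

```text
clock: 14.45
position: [0.4759, 0.0005, 0.0907]
ee_rot: [-0.0, -3.141, -0.0]
force: [-2.5, 0.3, 7.0]
width: 0.006
gripper_force: 3.1
```

{"api": "apply_moves", "payload": {
  "motion": [
    {"x": 0.3,"y": 0,"z": -0.03,"yaw": 0,"hand": -1},
    {"x": 0.7,"y": 0,"z": -0.03,"yaw": 0,"hand": -1},
    {"x": 1.1,"y": 0,"z": -0.03,"yaw": 0,"hand": -1},
    {"x": 1.5,"y": 0,"z": -0.03,"yaw": 0,"hand": -1},
    {"x": 1.9,"y": 0,"z": -0.03,"yaw": 0,"hand": -1},
    {"x": 2.3,"y": 0,"z": -0.03,"yaw": 0,"hand": -1},
    {"x": 2.7,"y": 0,"z": -0.03,"yaw": 0,"hand": -1},
    {"x": 3.0,"y": 0,"z": -0.03,"yaw": 0,"hand": -1},
    {"x": 3.0,"y": 0,"z": -0.03,"yaw": 0,"hand": -1}
  ]
}}

```text
clock: 15.58
position: [0.5058, -0.0007, 0.0905]
ee_rot: [-0.001, -3.141, 0.001]
force: [-2.7, -2.5, 7.4]
width: 0.007
gripper_force: 3.7
```

{"api": "apply_moves", "payload": {
  "motion": [
    {"x": 0,"y": 0,"z": 0.6,"yaw": 0,"hand": -1},
    {"x": -1.0,"y": 0.05,"z": 0.6,"yaw": 0,"hand": -1},
    {"x": -2.0,"y": 0.05,"z": 0.6,"yaw": 0,"hand": -1},
    {"x": -3.0,"y": 0.05,"z": 0.6,"yaw": 0,"hand": -1},
    {"x": -3.0,"y": 0.05,"z": 0.6,"yaw": 0,"hand": -1}
  ]
}}

```text
clock: 16.2
position: [0.4747, 0.0008, 0.0963]
ee_rot: [-0.0, -3.141, -0.0]
force: [0.2, -0.2, 0.3]
width: 0.006
gripper_force: 0.0
```

```bash
cat >> h.py <<'E'
def look():
    M=camera_model("wrist");im=get_image("wrist").mean(2)
    c=proj("wrist",(.469,-.0474,.107),M); x,y=int(round(c[0])),int(round(c[1])); r=18
    k=cv2.resize(im[y-r:y+r,x-r-4:x+r+4].astype(np.float32),None,fx=1.5,fy=1.5,interpolation=cv2.INTER_CUBIC)[::-1,::-1]
    for row in k: print("".join("#" if v>135 else "." if v<95 else "+" for v in row))
E
python3 -c "
from h import *
print(observe()['position'],observe()['force']);look()"
```

```text
[0.47468517 0.00083526 0.09629805] [ 0.18758582 -0.19784148  0.28474185]
##################################################################
##################################################################
##################################################################
##################################################################
##################################################################
##################################################################
##################################################################
#############+.++++++++++++++++++++++++###########################
#############...................+..++++++##++++++++++#############
############+........................................++###########
############+........................................++###########
############+........................................++###########
############.........................................+############
############........................................++############
############........................................++############
############..........
[... 1890 characters left out ...]
............+#################
########+.....+#####################............+#################
#########++++++#####################......++....+#################
####################################+++++###+++++#################
##################################################################
##################################################################
##################################################################
##################################################################
##################################################################
##################################################################
##################################################################
```

The window now shows 6, slightly low, at about 3.70 rad. One more stroke of about 31 mm is needed.

{"api": "apply_moves", "payload": {
  "motion": [
    {"x": 0,"y": 0,"z": -0.4,"yaw": 0,"hand": -1},
    {"x": 0,"y": 0,"z": -0.6,"yaw": 0,"hand": -1},
    {"x": 0.3,"y": 0,"z": -0.62,"yaw": 0,"hand": -1},
    {"x": 0.7,"y": 0,"z": -0.62,"yaw": 0,"hand": -1},
    {"x": 1.2,"y": 0,"z": -0.62,"yaw": 0,"hand": -1},
    {"x": 1.7,"y": 0,"z": -0.62,"yaw": 0,"hand": -1},
    {"x": 2.2,"y": 0,"z": -0.62,"yaw": 0,"hand": -1},
    {"x": 2.7,"y": 0,"z": -0.62,"yaw": 0,"hand": -1},
    {"x": 3.1,"y": 0,"z": -0.62,"yaw": 0,"hand": -1},
    {"x": 3.1,"y": 0,"z": -0.62,"yaw": 0,"hand": -1}
  ]
}}

```text
clock: 17.5
position: [0.507, -0.0001, 0.0903]
ee_rot: [-0.001, -3.141, 0.001]
force: [-1.9, -1.4, 7.6]
width: 0.007
gripper_force: 3.8
```

{"api": "apply_moves", "payload": {
  "motion": [
    {"x": 0,"y": 0,"z": 0.6,"yaw": 0,"hand": -1},
    {"x": -1.0,"y": 0,"z": 0.6,"yaw": 0,"hand": -1},
    {"x": -2.0,"y": 0,"z": 0.6,"yaw": 0,"hand": -1},
    {"x": -3.0,"y": 0,"z": 0.6,"yaw": 0,"hand": -1},
    {"x": -3.0,"y": 0,"z": 0.6,"yaw": 0,"hand": -1}
  ]
}}

```text
clock: 18.12
position: [0.4757, 0.0009, 0.0961]
ee_rot: [0.0, -3.141, -0.0]
force: [0.8, 0.2, -0.3]
width: 0.002
gripper_force: 0.0
```

```bash
python3 -c "
from h import *
print(observe()['position'],observe()['force']);look()"
```

```text
[0.47566422 0.00088291 0.09610023] [ 0.79848648  0.23813269 -0.27576674]
##################################################################
##################################################################
##################################################################
##################################################################
##################################################################
##################################################################
##################################################################
############++++++++++++++########################################
############+....++...++.+++++++++++++++++++######################
############+.................................+++++++++###########
############+........................................++###########
############+........................................++###########
############+.......+###+++++++++++++++..............++###########
############.......+####################+............++###########
############.......+#####################............++###########
############.......+##
[... 1890 characters left out ...]
.............+################
#########.......................................++################
#########++++++++++++.......++..................++################
############++++++++++++++++##++++++++++.+++....++################
#######################################++++++++++#################
##################################################################
##################################################################
##################################################################
##################################################################
##################################################################
##################################################################
```

7 is squarely centred: figure rows 12.5–42.5 in a window of 8.5–46.5. Now I go over the plunger cap.

{"api": "apply_moves", "payload": {
  "motion": [
    {"x": 0,"y": 0,"z": 3,"yaw": 0,"hand": -1},
    {"x": 0,"y": 0,"z": 5.5,"yaw": 0,"hand": -1},
    {"x": 0.4,"y": -4,"z": 5.5,"yaw": 0,"hand": -1},
    {"x": 0.9,"y": -8,"z": 5.5,"yaw": 0,"hand": -1},
    {"x": 1.4,"y": -11,"z": 5.5,"yaw": 0,"hand": -1},
    {"x": 1.4,"y": -12.1,"z": 4.5,"yaw": 0,"hand": -1},
    {"x": 1.4,"y": -12.1,"z": 3.5,"yaw": 0,"hand": -1},
    {"x": 1.4,"y": -12.1,"z": 3.0,"yaw": 0,"hand": -1},
    {"x": 1.4,"y": -12.1,"z": 3.0,"yaw": 0,"hand": -1}
  ]
}}

```text
clock: 19.3
position: [0.4905, -0.1189, 0.1255]
ee_rot: [0.002, -3.14, -0.001]
force: [-0.0, 0.6, 0.0]
width: 0.004
gripper_force: 0.0
```

```bash
python3 - <<'E'
from h import *
o=observe();print(o["position"],o["force"])
a=get_image("scene")[200:310,290:390];w=get_image("wrist")
b=cv2.resize(a,None,fx=4.8,fy=4.8,interpolation=cv2.INTER_CUBIC);d=cv2.resize(w[130:290,190:300],(363,528))
cv2.imwrite("pics/f.png",np.hstack([b[:520],d[:520,:310]]))
E
```

```text
[ 0.49045534 -0.11892705  0.12552863] [-0.02284915  0.62471607  0.03824634]
```

View pics/f.png

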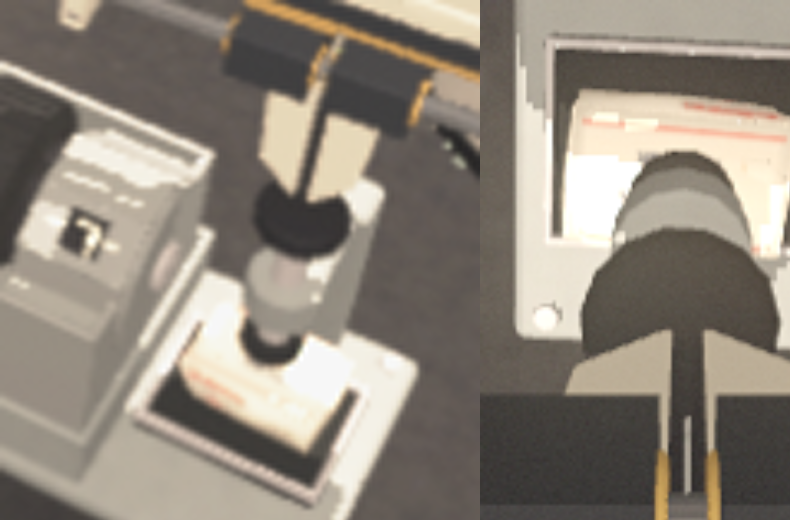

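The fingertip is centred over the cap at (303,200), and the window still shows 7. I descend with feeling.

{"api": "apply_moves", "payload": {
  "motion": [
    {"x": 0,"y": 0,"z": -0.3,"yaw": 0,"hand": -1},
    {"x": 0,"y": 0,"z": -0.7,"yaw": 0,"hand": -1},
    {"x": 0,"y": 0,"z": -1.0,"yaw": 0,"hand": -1},
    {"x": 0,"y": 0,"z": -1.2,"yaw": 0,"hand": -1},
    {"x": 0,"y": 0,"z": -1.2,"yaw": 0,"hand": -1}
  ]
}}

```text
clock: 20.02
position: [0.4907, -0.1203, 0.114]
ee_rot: [-0.0, -3.141, -0.0]
force: [0.0, 0.5, 1.3]
width: 0.004
gripper_force: 0.0
```

{"api": "apply_moves", "payload": {
  "motion": [
    {"x": 0,"y": 0,"z": -0.2,"yaw": 0,"hand": -1},
    {"x": 0,"y": 0,"z": -0.4,"yaw": 0,"hand": -1},
    {"x": 0,"y": 0,"z": -0.4,"yaw": 0,"hand": -1}
  ]
}}

```text
clock: 20.4
position: [0.4909, -0.1203, 0.1101]
ee_rot: [0.0, 3.141, -0.0]
force: [-0.3, -0.7, 1.4]
width: 0.003
gripper_force: 0.7
```

{"api": "apply_moves", "payload": {
  "motion": [
    {"x": 0,"y": 0,"z": -0.15,"yaw": 0,"hand": -1},
    {"x": 0,"y": 0,"z": -0.3,"yaw": 0,"hand": -1},
    {"x": 0,"y": 0,"z": -0.3,"yaw": 0,"hand": -1}
  ]
}}

```text
clock: 20.78
position: [0.4909, -0.1203, 0.1071]
ee_rot: [0.0, 3.141, -0.0]
force: [0.8, -0.9, 2.0]
width: 0.003
gripper_force: 0.9
```

{"api": "apply_moves", "payload": {
  "motion": [
    {"x": 0,"y": 0,"z": -0.1,"yaw": 0,"hand": -1},
    {"x": 0,"y": 0,"z": -0.2,"yaw": 0,"hand": -1},
    {"x": 0,"y": 0,"z": -0.2,"yaw": 0,"hand": -1}
  ]
}}

```text
clock: 21.15
position: [0.4909, -0.1203, 0.1051]
ee_rot: [0.0, 3.142, -0.0]
force: [-0.0, -0.8, 2.7]
width: 0.003
gripper_force: 1.0
```

{"api": "apply_moves", "payload": {
  "motion": [
    {"x": 0,"y": 0,"z": -0.1,"yaw": 0,"hand": -1},
    {"x": 0,"y": 0,"z": -0.2,"yaw": 0,"hand": -1},
    {"x": 0,"y": 0,"z": -0.2,"yaw": 0,"hand": -1}
  ]
}}

```text
clock: 21.52
position: [0.491, -0.1203, 0.1034]
ee_rot: [0.0, 3.141, 0.0]
force: [-1.2, -0.6, 6.7]
width: 0.006
gripper_force: 3.6
```

{"api": "apply_moves", "payload": {
  "motion": [
    {"x": 0,"y": 0,"z": -0.1,"yaw": 0,"hand": -1},
    {"x": 0,"y": 0,"z": -0.25,"yaw": 0,"hand": -1},
    {"x": 0,"y": 0,"z": -0.25,"yaw": 0,"hand": -1},
    {"x": 0,"y": 0,"z": -0.25,"yaw": 0,"hand": -1}
  ]
}}

```text
clock: 22.02
position: [0.491, -0.1203, 0.1014]
ee_rot: [0.001, 3.141, 0.0]
force: [-2.7, 0.3, 14.1]
width: 0.004
gripper_force: 6.7
```

14.1 N on the cap, about 12 N on the carton. I hold for a second, then release smoothly.

{"api": "apply_moves", "payload": {
  "motion": [
    {"x": 0,"y": 0,"z": 0,"yaw": 0,"hand": -1},
    {"x": 0,"y": 0,"z": 0,"yaw": 0,"hand": -1},
    {"x": 0,"y": 0,"z": 0,"yaw": 0,"hand": -1},
    {"x": 0,"y": 0,"z": 0,"yaw": 0,"hand": -1},
    {"x": 0,"y": 0,"z": 0,"yaw": 0,"hand": -1},
    {"x": 0,"y": 0,"z": 0,"yaw": 0,"hand": -1},
    {"x": 0,"y": 0,"z": 0,"yaw": 0,"hand": -1},
    {"x": 0,"y": 0,"z": 0,"yaw": 0,"hand": -1}
  ]
}}

```text
clock: 23.02
position: [0.491, -0.1203, 0.1014]
ee_rot: [0.0, 3.141, 0.0]
force: [-2.2, 0.9, 13.2]
width: 0.005
gripper_force: 6.6
```

{"api": "apply_moves", "payload": {
  "motion": [
    {"x": 0,"y": 0,"z": 0.4,"yaw": 0,"hand": -1},
    {"x": 0,"y": 0,"z": 0.8,"yaw": 0,"hand": -1},
    {"x": 0,"y": 0,"z": 1.2,"yaw": 0,"hand": -1},
    {"x": 0,"y": 0,"z": 1.6,"yaw": 0,"hand": -1},
    {"x": 0,"y": 0,"z": 3,"yaw": 0,"hand": -1},
    {"x": 0,"y": 0,"z": 5,"yaw": 0,"hand": -1},
    {"x": 0,"y": 0,"z": 8,"yaw": 0,"hand": -1},
    {"x": 0,"y": 4,"z": 8,"yaw": 0,"hand": -1},
    {"x": 0,"y": 4,"z": 8,"yaw": 0,"hand": -1}
  ]
}}

```text
clock: 24.15
position: [0.4911, -0.0771, 0.1815]
ee_rot: [-0.006, 3.141, 0.002]
force: [-0.2, -0.1, -0.0]
width: 0.007
gripper_force: 0.0
```

```bash
python3 - <<'E'
from h import *
o=observe();print(o["position"],o["force"])
a=get_image("scene")[200:310,230:390];w=get_image("wrist")
b=cv2.resize(a,None,fx=3,fy=3,interpolation=cv2.INTER_CUBIC);d=cv2.resize(w[80:280,140:330],(313,330))
cv2.imwrite("pics/g.png",np.hstack([b,cv2.rotate(d,cv2.ROTATE_180)]))
E
```

```text
[ 0.49108354 -0.07714468  0.18148131] [-0.24643506 -0.11528259 -0.03887757]
```

View pics/g.png

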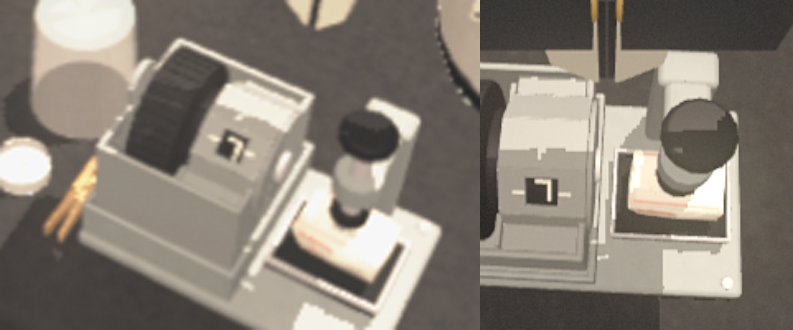

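7 stands square in the window at (233,147), and the plunger is back up at (370,135). The carton and the neighbouring things have not moved, and the robot is clear.

```bash
python3 -c "
from cell import sign_off
print(sign_off())"
```

```text
the job is handed in; nothing more can be done
None
```

I rolled the wheel to 7, stamped the carton once at about 14 N on the cap with a hold of about 1 s, let the plunger rise, and handed the job in with the robot clear; nothing beside the stamp had moved in the last picture.

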